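# Discharge the test cage, free its sagging gate bolt and hold the gate ajar

## Task

Make the test cage safe and hold it open for me: first push the red discharge plunger on its roof fully down to its stop, keep it down for a full second and let it spring back up. Then take the black ball of the bolt on the yellow gate, lift the sagging bolt so that its hooked nose clears the bent-up lip of the keeper, draw it right out of the keeper, and pull the gate about 8 cm ajar. The gate closes itself, so finish still holding it there by the bolt's ball while I reach in, and do not push the things lying around the cage about.

Things in the scene. Friction and masses are not known exactly. Their poses are not given: they have to be found in the camera images.
- cage: Fixed test cage of aluminium profile with clear sheets, 220 mm deep (x), 320 wide (y), 165 high, open at its own -x side, towards the robot, where the yellow gate hangs; its +y is the robot's left. Origin at the centre of its underside; upright, turned up to 0.2 rad. The strike post left of the gate is 187 mm high.
- keeper_lip (a point): Top edge of the keeper's lip, bent up under the bolt between its hooked nose and the gate; it stands about 8 mm up behind the hook. The keeper is a brass-coloured strap on the strike post, with a 16 mm wide cheek in front of the nose and a bridge over it at 172 mm.
- plunger_top (a point): Centre of the top of the red mushroom head of the discharge plunger (37 mm across, 16 mm thick) on the roof, 224 mm above the bench when up. It moves straight down.
- plunger (a joint): Discharge plunger: 0 up, 0.020 m fully down at its stop. Spring return; 3.4 N to start, 9 N at the stop.
- bolt_knob: The bolt's black ball, 22 mm across, origin at its centre, about 186 mm above the bench and 12 mm before the gate's face (gate top 160 mm), on an 8 mm upright stem on the bar of the barrel bolt; free all round for the fingers. The bar (12 mm, about 135 mm up) lies along the gate, the cage's y, its nose towards the cage's +y.
- bolt_sag (a joint): Lift of the bar about its tail, 140 mm to the cage's -y side of the ball: 0 sagging (its weight, some 2 N at the ball, keeps it there), 0.14 rad at the top. The nose clears the lip above 0.045 rad: the ball lifted 6.5 mm; 9 mm is good, up to 12 mm may be kept all through the draw. Lift first, then draw: the hook is undercut, so if pulled against the lip it locks until pushed home again.
- bolt_draw (a joint): How far the bar is drawn out of the keeper, towards the hinge, the cage's -y: 0 home (starts at 0 to 0.003), 0.045 m drawn to its stop, friction about 1 N. Not lifted, it hooks on the lip at about 0.008. It needs the lift until 0.025 and is free of the keeper, so that the gate can swing, from 0.030.
- gate (a joint): Opening angle of the gate: 0 shut; it swings towards the robot (the cage's -x), counter-clockwise from above, about the upright hinge at its -y end. Its closer pulls it shut with 0.22 to 0.27 N m. 8 cm ajar at the free edge is 0.30 rad.
- gate_hinge (a point): Point on the gate's upright hinge axis, 185 mm above the bench.
- gate_edge (a point): Middle of the gate's free edge, 265 mm from the hinge axis, 90 mm above the bench.
- meter_yellow: Yellow multimeter, 178x83x48 mm, a bystander; origin under its centre.
- tester_black: Black handheld tester with a yellow front, 50x100x31 mm, a bystander.
- screwdriver: Screwdriver with a red handle, 174x21x21 mm, a bystander.
- loupe: Black loupe, 39x39x32 mm, a bystander.
- solder_spool: Solder spool with red flanges, 57x57x40 mm, a bystander.

How it is judged:
By the outcome, as a careful person would: the job done as asked, in the order asked, and still so for the second after the job is handed in, while the arm keeps its last pose, push and grip.
It also fails if it takes over 45 s, if anything falls off the work surface, if the arm or the gripper's body presses on something with over 40 N, if the wrist force passes 120 N, or if a joint passes its speed limit or range.

## Robot

A 7-joint arm with a two-finger parallel gripper is mounted at the origin on a cart in front of the work surface, level with it; the furniture and walls round the work are solid. World frame = base frame: x ahead of the robot, y to its left, z up, the work surface at z = 0. Lengths are in m, angles in rad, forces in N, time in s.
With the tool pointing down it reaches from about 0.425 to 0.825 m from the base axis. Payload 3.6 kg.
Tool frame: the origin (TCP) lies where the fingers leave the gripper's body, on its centre line; the fingertips stand 73 mm ahead of it and the grasp point (between the pads) lies 54 mm ahead of it; z points along the fingers, y is the line along which they close (so a half turn about z gives the same grasp; the last joint's range is limited). The gripper opens to 85 mm and grips with 20 to 120 N. Pads are 22 mm wide; open, the fingers measure 114 mm over their backs; the gripper's body (76 mm by 85 mm) begins 54 mm behind the grasp point. The pads swing forward as they close: fully open they stand 13 mm farther back than shut.
Start: joints at [-1.313, 0.615, -0.013, 1.423, 0.008, 1.103, -0.04], TCP at [0.182, 0.624, 0.304] pointing down, gripper open.
Joint ranges: [-3.12, 3.12], [-0.3, 2.06], [-1.34, 1.32], [0.26, 2.42], [-1.36, 4.5], [0.01, 1.98], [-2.84, 2.84]. Speed limits (rad/s): [2.79, 2.79, 3.14, 3.14, 3.14, 3.14, 3.14].

## Interface

Orientations are given as a unit quaternion [x, y, z, w].
In Python, from station import arm, snapshot, camera_info, ticket gives the robot as it stands. Calls block until the motion is done:
- arm.movep(position, orientation): joint-space move of the TCP to a pose.
- arm.line_to(position, velocity=0.15, ori=None): straight line of the TCP; ori=None keeps the orientation; velocity is the mean speed in m/s.
- arm.move_j(angles): joint-space move.
- arm.move_gripper(opening, effort=None): opening from 0.0 (shut) to 1.0 (fully open); effort is the grip in N (None keeps the last); returns when the fingers have stopped.
- arm.pause(seconds).
- arm.ik(position, orientation): joint angles nearest the present ones, or None.
- snapshot(name): name is "side" or "top"; returns the picture (400x640x3 uint8, blue, green, red); there is no depth.
- camera_info(name): a dict with "fx", "fy", "cx", "cy" (pixels), "R" (3x3) and "t" (3): a world point X has camera coordinates R X + t. Camera axes: x right, y down, z forward; pixel columns grow to the right and rows downward; lengths in m; the calibration is good to about 2 mm. A picture is of the moment at which its call begins. camera_info takes no time and is no camera call.
A pose or a line that the arm cannot do raises arm.MotionError and nothing moves.
- ticket.finish_job(): hands the job in; it is judged then, once.
Readings, each from a call of its own:
- arm.read_time(): time.
- arm.read_joint_positions(): joint angles.
- arm.read_dq(): joint speeds.
- arm.read_effort(): joint torques, N m.
- arm.read_tool_pos(): TCP position.
- arm.read_eef_rot(): TCP orientation.
- arm.read_ft_force(): force on the tool from outside, world axes, zero at the start.
- arm.read_wrist_torque(): the same for the moment, N m.
- arm.read_opening(): opening from 0.0 (shut) to 1.0 (fully open).
- arm.read_finger_force(): force on a finger pad.
Only numpy, scipy, OpenCV 4.12 (cv2) and the standard library are available. Lean on these libraries where they do the work, as an engineer would, in place of code of your own. Each camera call takes 0.05 s, during which the arm holds its last target. There are 200 camera calls.

## Working session

There is one attempt and no reset: what is moved stays moved. The work goes in short steps, each a Python script; the robot and the scene stay as the last script left them, time stands still between calls to the robot, and variables do not carry over. Pictures are saved under pics/ and viewed, at most 10 in all, crops included, and the job is handed in when it is done.

```bash
ls; mkdir -p pics; python3 - <<'E'
from station import arm, snapshot, camera_info, ticket
import cv2,numpy as np
for n in("side","top"):
    cv2.imwrite(f"pics/{n}0.png",snapshot(n)); c=camera_info(n)
    R=np.array(c["R"]);t=np.array(c["t"]);print(n,c["fx"],c["cx"],c["cy"],(-R.T@t).round(3),R.round(2).tolist())
print(arm.read_eef_rot(),arm.read_time(),arm.read_tool_pos())
E
```

```text
pics
side 478.553198575367 324.05409049648034 197.21078202409902 [0.712 1.199 1.191] [[-0.99, 0.11, 0.01], [0.06, 0.63, -0.77], [-0.09, -0.77, -0.63]]
top 485.9319082857035 323.36411581860074 202.7691679983803 [ 0.306 -0.036  1.68 ] [[0.0, -1.0, 0.01], [-0.99, -0.0, -0.16], [0.16, -0.01, -0.99]]
[ 1.41390980e-01  9.89953132e-01 -1.16765457e-03 -1.56928674e-04] 0.1 [0.18184402 0.62350331 0.3028342 ]
```

View pics/side0.png

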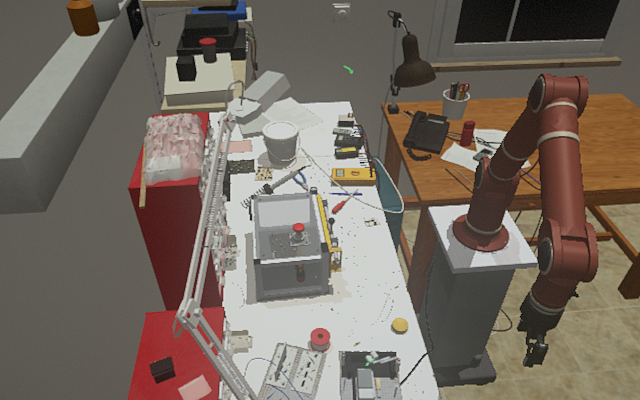

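View pics/top0.png

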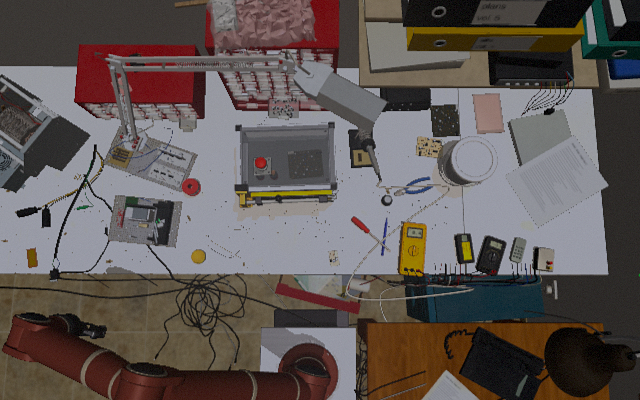

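The side view shows the cage around (290,245), with the plunger at (298,228) and the gate at x≈328. The top view shows the cage around (287,165), with the plunger at (261,162) and the gate at row ~197. I'll zoom in on both.

```bash
python3 - <<'E'
import cv2
s=cv2.imread("pics/side0.png")[180:300,245:355]; t=cv2.imread("pics/top0.png")[115:215,225:345]
cv2.imwrite("pics/s1.png",cv2.resize(s,None,fx=5,fy=5,interpolation=cv2.INTER_CUBIC))
cv2.imwrite("pics/t1.png",cv2.resize(t,None,fx=6,fy=6,interpolation=cv2.INTER_CUBIC))
E
```

```text
(no output)
```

View pics/s1.png

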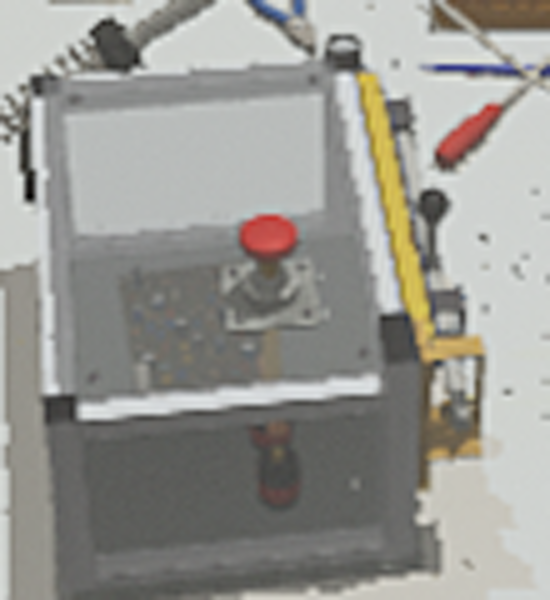

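View pics/t1.png

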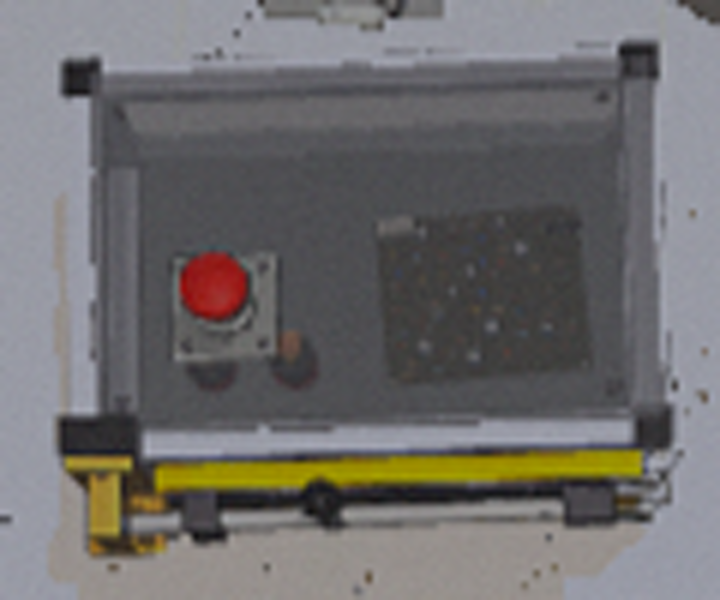

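The side crop shows the ball at crop (433,203), i.e. pixel (331.5,220.5), and the red head at (268,235). The top crop shows the ball at (322,498), i.e. (278.7,198), the red head at (214,286), and the yellow gate top running from (155,475) to (643,462). Next I triangulate.

```bash
cat > h.py <<'E'
from station import arm, snapshot, camera_info, ticket
import cv2,numpy as np
from scipy.spatial.transform import Rotation as Rot
C={n:{k:np.array(v) for k,v in camera_info(n).items() if k in("fx","fy","cx","cy","R","t")} for n in("side","top")}
def ray(n,p):
    c=C[n];d=c["R"].T@np.array([(p[0]-c["cx"])/c["fx"],(p[1]-c["cy"])/c["fy"],1.]);return -c["R"].T@c["t"],d/np.linalg.norm(d)
def plane(n,p,z):
    o,d=ray(n,p);return o+d*(z-o[2])/d[2]
def tri(ps,pt):
    A=0;b=0;R=[ray("side",ps),ray("top",pt)]
    for o,d in R:
        M=np.eye(3)-np.outer(d,d);A=A+M;b=b+M@o
    x=np.linalg.solve(A,b);return x,[np.linalg.norm((np.eye(3)-np.outer(d,d))@(x-o)) for o,d in R]
def proj(n,X):
    c=C[n];q=c["R"]@X+c["t"];return np.array([c["fx"]*q[0]/q[2]+c["cx"],c["fy"]*q[1]/q[2]+c["cy"]])
def blob(img,lo,hi,box,big=True):
    x0,y0,x1,y1=box;h=cv2.cvtColor(img[y0:y1,x0:x1],cv2.COLOR_BGR2HSV);m=cv2.inRange(h,lo,hi)
    n,l,s,c=cv2.connectedComponentsWithStats(m);i=1+s[1:,4].argmax()
    ys,xs=np.where(l==i);return c[i]+[x0,y0],s[i,4],np.c_[xs+x0,ys+y0].astype(np.float32)
E
python3 - <<'E'
from h import *
s=cv2.imread("pics/side0.png");t=cv2.imread("pics/top0.png")
rs,a,_=blob(s,(0,120,100),(8,255,255),(285,215,315,240));rt,b,_=blob(t,(0,120,100),(8,255,255),(250,150,272,175))
print("red",rs,a,rt,b,tri(rs,rt),plane("top",rt,.222),plane("side",rs,.220))
g,a,pts=blob(t,(22,120,60),(35,255,255),(248,185,336,205));print(g,a)
vx,vy,x,y=cv2.fitLine(pts,cv2.DIST_HUBER,0,.01,.01).ravel()
P=[plane("top",(xx,y+(xx-x)*vy/vx),.16) for xx in(pts[:,0].min(),pts[:,0].max())];d=P[0]-P[1];print("gate",P,np.linalg.norm(d),"yaw",np.arctan2(-d[0],d[1]))
for ps in((331.2,220.2),):
  for pt in((278.4,197.7),): print("knob",tri(ps,pt),plane("side",ps,.186),plane("top",pt,.186))
gs,_,pts=blob(s,(22,120,60),(35,255,255),(310,190,335,250));print(gs,pts.min(0),pts.max(0))
for n,l in(("top",[(80,76),(638,60),(655,427)]),):
  Q=[plane(n,(225+(u+.5)/6-.5,115+(v+.5)/6-.5),.165) for u,v in l];print(np.round(Q,4),np.arctan2(-(Q[0]-Q[1])[0],(Q[0]-Q[1])[1]))
def dark(im,box):
  x0,y0,x1,y1=box;print(cv2.cvtColor(im,cv2.COLOR_BGR2GRAY)[y0:y1,x0:x1])
dark(s,(325,214,339,230));dark(t,(271,191,287,206))
E
```

```text
red [298.11111111 226.56944444] 72 [260.15853659 162.36585366] 82 (array([0.66487656, 0.14574021, 0.21657271]), [np.float64(0.0003999653592331321), np.float64(0.0003999653592330351)]) [0.66394387 0.1449822  0.222     ] [0.66466741 0.14962754 0.22      ]
[290.30831099 192.97855228] 373
gate [array([0.57523748, 0.18260806, 0.16      ]), array([ 0.58427029, -0.07444277,  0.16      ])] 0.2572094894170174 yaw 0.035125726463691796
knob (array([0.5589364 , 0.09070519, 0.18409134]), [np.float64(0.0014055684410439048), np.float64(0.0014055684410438673)]) [0.55791692 0.09338968 0.186     ] [0.55998778 0.09019371 0.186     ]
[323.47511312 220.6561086 ] [317. 195.] [332. 248.]
[[ 0.7942  0.2265  0.165 ]
 [ 0.8045 -0.0743  0.165 ]
 [ 0.6026 -0.0831  0.165 ]] 0.03431747432721897
[[115 169 190 185 200 213 218 200 160 164 158 183 209 212]
 [105 148 189 183 196 214 212 216 219 219 217 215 212 208]
 [110 141 186 189 202 215 208 212 216 214 212 210 209 209]
 [143 138 185 188 191 191 163 184 206 211 211 209 209 209]
 [172 146 182 180 108  56  61  71 126 195 216 211 209 209]
 [162 122 167 158  57  71  90
[... 926 characters left out ...]
  81 111 108  98  88  93  95]
 [ 93 110 100 101  75  28  33  25  26  35  60  73  60  59  51  53]
 [ 45  56  50  52  26  29  39  43  40  33  32  41  37  37  34  35]
 [ 32  29  30  29  31  30  42  60  31  36  29  32  32  36  35  30]
 [ 46  54  58  65  55  30  35  47  35  29  39  75  95  95  99 102]
 [118 123 125 129  83  26  30  32  34  34  71 146 147 146 144 147]
 [148 143 144 132 119 107  80  42  33  51  64 120 137 131 130 127]
 [111 108 104 100  99  96  86  64  38  50  45  69  99 109 107 108]
 [137 140 137 130 134 138 136 135 103 102 104 131 135 138 136 138]
 [145 146 146 147 151 146 147 146 139 141 140 150 146 148 146 147]
 [147 151 146 148 146 145 145 146 146 147 145 143 145 144 144 147]]
```

```bash
cat >> h.py <<'E'
YAW=.0345
def down(a): # tool pointing down, closing line along the cage's y turned by a
    y=np.array([-np.sin(a),np.cos(a),0]);z=np.array([0,0,-1.]);return Rot.from_matrix(np.c_[np.cross(y,z),y,z])
E
python3 - <<'E'
from h import *
P=np.array([.664,.146]);q=down(YAW).as_quat()
p=arm.read_tool_pos();arm.move_gripper(0.0,40)
arm.line_to([p[0],p[1],.38],.2)
arm.movep([*P,.36],q)
arm.line_to([*P,.305],.1)
print(arm.read_time(),arm.read_tool_pos(),arm.read_ft_force(),arm.read_opening())
f0=arm.read_ft_force()[2]
for z in np.arange(.298,.262,-.002):
    arm.line_to([*P,z],.03); f=arm.read_ft_force()[2]-f0
    print(round(z,4),arm.read_tool_pos()[2].round(4),round(f,2))
    if f>14: break
t=arm.read_time();arm.pause(1.3);print("hold",t,arm.read_time(),arm.read_ft_force(),arm.read_tool_pos())
cv2.imwrite("pics/s2.png",cv2.resize(snapshot("side")[140:260,245:355],None,fx=5,fy=5,interpolation=cv2.INTER_CUBIC))
E
```

```text
4.5167 [0.66433544 0.14619262 0.30557436] [-0.20339831  0.6914436   0.85908181] 0.0003664219495172903
0.298 0.2979 -0.96
0.296 0.2967 1.2
0.294 0.2945 1.91
0.292 0.2923 3.37
0.29 0.2902 3.15
0.288 0.2883 3.58
0.286 0.2865 5.11
0.284 0.2847 4.94
0.282 0.2828 6.16
0.28 0.281 5.47
0.278 0.2791 7.9
0.276 0.2773 7.82
0.274 0.2765 11.09
0.272 0.2764 17.17
hold 8.15 9.45 [-3.71418891 -1.92239596 18.37486012] [0.66429174 0.14599505 0.27642067]
```

View pics/s2.png

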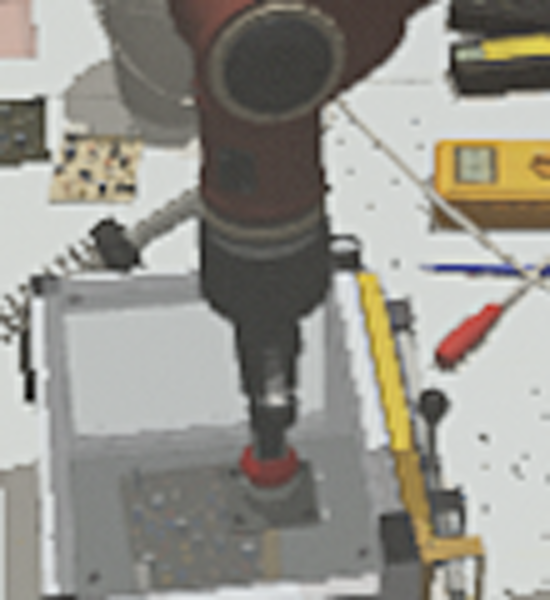

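The picture shows the red head pressed down onto its base at crop (270,465), with the fingers centred on it. The arm stopped rigidly at 0.2764 with 17 N, so the plunger was at its stop, and it stayed there for 1.3 s. Next I release it and grasp the ball.

```bash
python3 - <<'E'
from h import *
q=down(YAW).as_quat();K=np.array([.559,.091])
arm.line_to([.664,.146,.33],.1)
arm.move_gripper(0.6,40)
arm.movep([*K,.32],q);arm.pause(.3)
cv2.imwrite("pics/rel.png",snapshot("side"))
arm.line_to([*K,.2385],.12);print(arm.read_time(),arm.read_tool_pos(),arm.read_ft_force())
s=snapshot("side")[165:245,265:375];t=snapshot("top")[140:215,225:335]
im=[cv2.resize(a,(550,h),interpolation=cv2.INTER_CUBIC) for a,h in((s,400),(t,375))]
cv2.imwrite("pics/g1.png",cv2.resize(np.vstack(im),None,fx=.77,fy=.77))
m=cv2.imread("pics/rel.png");r,a,_=blob(m,(0,120,100),(8,255,255),(285,215,315,245));print("red",r,a)
E
```

```text
12.5083 [0.55955927 0.0910316  0.2391345 ] [ 0.19338791 -0.50526885  0.72988842]
red [297.953125 226.609375] 64
```

View pics/g1.png

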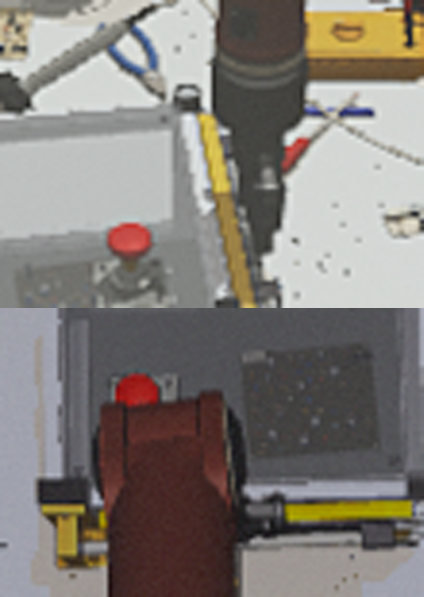

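The plunger is back up (red at (298,226.6), as before) and the fingers straddle the ball's stem beside the gate. I'll close and lift.

```bash
cat >> h.py <<'E'
CY=np.array([-np.sin(YAW),np.cos(YAW),0]);CX=np.array([CY[1],-CY[0],0])
def pose(p0,draw,sag,gate,L=.14,hgt=.05,hinge=np.array([.584,-.082,0])):
    """TCP pose carried with the bolt, from grasp TCP p0: draw along -y, lift about the tail, gate about its hinge."""
    tail=p0-[0,0,.054]-L*CY-[0,0,hgt]
    Rs=Rot.from_rotvec(sag*CX);Rg=Rot.from_rotvec([0,0,gate])
    p=tail+Rs.apply(p0-tail-draw*CY)
    return hinge+Rg.apply(p-hinge),(Rg*Rs*down(YAW)).as_quat()
E
python3 - <<'E'
from h import *
arm.move_gripper(0.0,50);arm.pause(.2)
p0=arm.read_tool_pos();np.save("p0.npy",p0)
print(arm.read_time(),p0,arm.read_opening(),arm.read_finger_force(),arm.read_ft_force())
for s in(.02,.04,.068):
    p,q=pose(p0,0,s,0);arm.line_to(p,.02,q);arm.pause(.1)
    print(s,p.round(4),arm.read_tool_pos().round(4),arm.read_ft_force().round(2),arm.read_opening().round(3))
cv2.imwrite("pics/l1.png",cv2.resize(snapshot("side")[190:270,300:370],None,fx=7,fy=7,interpolation=cv2.INTER_CUBIC));print(arm.read_time())
E
```

```text
13.2083 [0.55933811 0.09113724 0.23909098] 0.22595751968763544 48.87599050998688 [0.36344781 0.27791    5.3767513 ]Traceback (most recent call last):
  File "<stdin>", line 7, in <module>
AttributeError: 'float' object has no attribute 'round'
```

```bash
python3 - <<'E'
from h import *
p0=np.load("p0.npy")
for s in(.02,.04,.068):
    p,q=pose(p0,0,s,0);arm.line_to(p,.02,q);arm.pause(.1)
    print(s,p.round(4),arm.read_tool_pos().round(4),arm.read_ft_force().round(2),round(arm.read_opening(),3))
cv2.imwrite("pics/l1.png",cv2.resize(snapshot("side")[190:270,300:370],None,fx=7,fy=7,interpolation=cv2.INTER_CUBIC));print(arm.read_time())
E
```

```text
0.02 [0.5594 0.089  0.2419] [0.5593 0.0889 0.2417] [-0.76 -1.49 -3.28] 0.228
0.04 [0.5595 0.0869 0.2446] [0.5595 0.0869 0.2448] [ 0.57 -0.29 -1.25] 0.223
0.068 [0.5596 0.0838 0.2484] [0.5596 0.0834 0.2483] [-0.41 -0.31 -1.82] 0.226
14.975
```

View pics/l1.png

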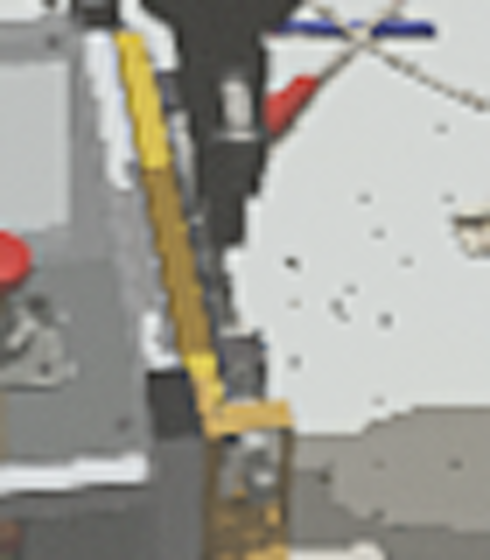

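The picture shows the fingers on the ball. The bolt's nose (crop (258,470)) sits inside the brass keeper under its bridge, with the bar lifted. I now draw at constant height and check the force.

```bash
python3 - <<'E'
from h import *
p0=np.load("p0.npy")
p,q=pose(p0,0,.068,0)
for d in(.006,.012,.02,.03,.038):
    arm.line_to(p-d*CY,.04,q);f=arm.read_ft_force();print(d,arm.read_tool_pos().round(4),f.round(2),round(arm.read_opening(),3))
    if abs(f[1])>8: print("HOOKED?");break
cv2.imwrite("pics/d1.png",cv2.resize(np.vstack([cv2.resize(snapshot("side")[195:265,290:370],(640,560)),cv2.resize(snapshot("top")[175:210,225:345],(640,187))]),None,fx=.8,fy=.8));print(arm.read_time())
E
```

```text
0.006 [0.5598 0.0772 0.2483] [-0.22  0.5  -1.67] 0.226
0.012 [0.56   0.0709 0.2483] [-0.24 -0.7  -1.51] 0.222
0.02 [0.5603 0.0627 0.2482] [ 0.57 -1.2  -1.97] 0.224
0.03 [0.5606 0.0527 0.2482] [ 0.29 -0.91 -3.02] 0.225
0.038 [0.5609 0.0449 0.2483] [ 0.18 -0.6  -3.64] 0.221
16.775
```

View pics/d1.png

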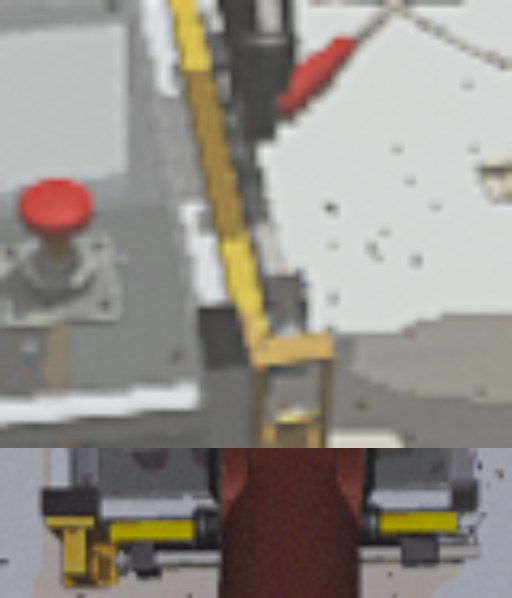

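The bar was drawn freely with only about 1 N, and the nose has left the keeper window (crop (290,415) is empty). I'll swing the gate now.

```bash
python3 - <<'E'
from h import *
p0=np.load("p0.npy")
p,q=pose(p0,0,.068,0);p=p-.039*CY;H=np.array([.584,-.082,0])
for g in(.04,.1,.17,.24,.31):
    Rg=Rot.from_rotvec([0,0,g]);arm.line_to(H+Rg.apply(p-H),.04,(Rg*Rot.from_quat(q)).as_quat());f=arm.read_ft_force()
    print(g,arm.read_tool_pos().round(4),f.round(2),round(arm.read_opening(),3))
    if np.hypot(*f[:2])>12: print("STUCK?");break
arm.pause(.5);s=snapshot("side");t=snapshot("top");cv2.imwrite("pics/os.png",s);cv2.imwrite("pics/ot.png",t);print(arm.read_time(),arm.read_ft_force())
cv2.imwrite("pics/o1.png",np.hstack([cv2.resize(s[185:285,275:375],(400,400)),cv2.resize(t[135:235,225:345],(400,333))[:,:].copy() if 0 else cv2.resize(t[135:235,235:335],(400,400))]))
for nm,lo in(("gate top",(22,120,60)),):
    _,a,pts=blob(t,lo,(35,255,255),(248,185,300,225));print(a,pts.min(0),pts.max(0));vx,vy,x,y=cv2.fitLine(pts,cv2.DIST_HUBER,0,.01,.01).ravel()
    A,B=[plane("top",(u,y+(u-x)*vy/vx),.16) for u in(pts[:,0].min(),pts[:,0].max())];print(A,B,"gate",np.arctan2(-(A-B)[0],(A-B)[1])-YAW)
E
```

```text
0.04 [0.5563 0.0441 0.2485] [ 0.31 -0.01 -3.24] 0.225
0.1 [0.5487 0.0422 0.2485] [ 0.6  -0.87 -3.47] 0.221
0.17 [0.5401 0.0393 0.2485] [ 1.2   1.04 -2.92] 0.227
0.24 [0.5318 0.0358 0.2484] [ 1.28  0.63 -3.01] 0.221
0.31 [0.5237 0.0318 0.2484] [ 1.06  0.67 -4.23] 0.227
19.125 [ 1.16202912  0.94724047 -2.60498522]
98 [254. 210.] [275. 220.]
[0.49676094 0.16805167 0.16      ] [0.52093853 0.10242349 0.16      ] gate 0.3184741479201505
```

View pics/o1.png

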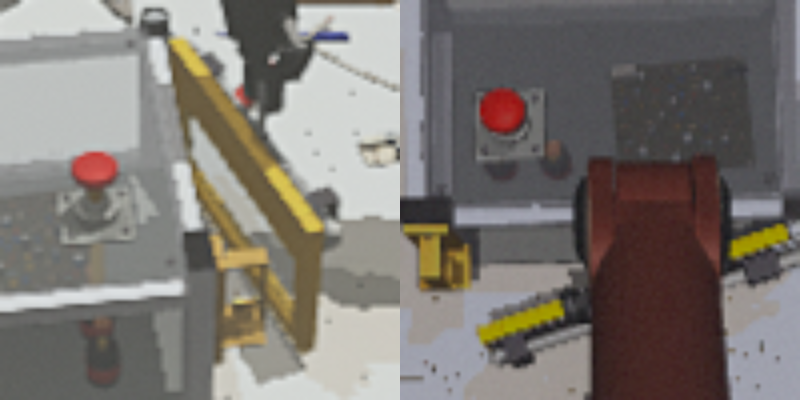

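The gate stands open in both views with the fingers still on the ball. Its edge has moved 80 mm (about 0.30 rad), and the grip and forces are steady, so I'm handing it in.

```bash
python3 -c "
from station import arm,ticket
print(arm.read_time(),arm.read_tool_pos(),arm.read_opening(),arm.read_finger_force());print(ticket.finish_job())"
```

```text
19.125 [0.52346906 0.03173792 0.24836864] 0.22737365051286135 48.961418867111206
the job is handed in; nothing more can be done
None
```

Job handed in at about 19 s: the plunger was pressed to its stop for 1.3 s and sprang back, then the bolt was lifted and drawn clear, and the arm is still holding the gate about 8 cm ajar by the ball.

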